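Spring a feed roller into its mount

ROBOT

A 6-joint arm with a two-finger parallel gripper is mounted at the origin on the work surface. World frame = base frame: x ahead of the robot, y to its left, z up, the work surface at z = 0. Lengths are in m, angles in rad, forces in N, time in s.
With the tool pointing down it reaches from about 0.375 to 0.75 m from the base axis. Payload 9 kg.
Tool frame: the origin (TCP) lies on the centre line of the jaws, within the pads' length; the fingertips stand 11 mm ahead of it and the grasp point (between the pads) lies 8 mm behind it; z points along the fingers, y is the direction in which the jaws open and shut (so a half turn about z gives the same grasp; the last joint's range is limited). The gripper opens to 85 mm and grips with 20 to 120 N. Pads are 22 mm wide; open, the fingers measure 114 mm over their backs; the gripper's body (76 mm by 85 mm) begins 54 mm behind the grasp point. The pads swing forward as they close: fully open they stand 13 mm farther back than shut.
Start: joints at [0.899, 0.104, 0.097, 1.564, 0, 1.353], TCP at [0.263, 0.539, 0.242] pointing down, gripper open.
Joint ranges: [-2.99, 2.99], [-0.84, 1.86], [-1.1, 1.16], [-1.84, 2.11], [-1.51, 1.56], [-3.14, 3.14]. Speed limits (rad/s): [2.22, 2.22, 2.57, 3.14, 3.14, 3.14].

INTERFACE

Orientations are given as a unit quaternion [x, y, z, w].
In Python, from workcell import bot gives the robot as it stands. The module is installed in compiled form; this text tells all that it offers.
- The arm moves only by the tool jog_arm, never from a script. Its argument "series" is a list that holds one entry, the list of rows, each a list of 7 numbers: the shift along the tool's x, y, z scaled (see below), then the turn, a rotation vector about the tool's x, y, z scaled (see below), then the closure, from 0 (fully open) to 1 (shut). In form: [[[x, y, z, rx, ry, rz, fingers], ...]]. A call has 1 to 20 rows; each row shifts and turns the commanded pose from where the row before left it, along the tool's axes as they then stand; what a row does not reach is not made up. The controller multiplies each number of a shift by 300 mm and each number of a turn by 90 degrees. A row lasts 1/12 s, in which the tool goes at most 41.7 mm and 7.16 degrees, less where a joint would pass 70% of its speed; a pose out of reach is approached as far as the arm can. A call with a number of a shift or a turn outside -1 to 1 is refused whole. A call with a gripper value outside its range is refused whole. The fingers move at their own pace and stop on an object; "squeeze" is the grip in N (left out, the last holds). Time passes only in rows, so rows that do not move let the fingers close. It gives the time, the measured TCP pose, the force and the opening at its end, in the units of the state.
- bot.read_state(): the state, without advancing time (a new reading comes with each control period).
- bot.grab_frame(name): name is "scene" or "top" or "wrist"; returns a dict with "pixels" (400x640x3 uint8, blue, green, red), "range_z" (400x640 float32, m along the optical axis (not along the pixel's ray), 0 where there is no reading), "camera_matrix" (3x3 intrinsics, pixels), "rvec" (rotation vector, rad) and "tvec" (3), from world to camera coordinates, as OpenCV has them; the wrist camera has in their place "tool_from_camera" (4x4, takes a point from camera to tool coordinates, whose origin is the TCP and whose axes are the flange's). Camera axes: x right, y down, z forward; pixel columns grow to the right and rows downward; lengths in m; the calibration is good to about 2 mm. A picture is of the moment at which its call begins: read the wrist's pose just before it.
- bot.sign_off(): hands the job in, once; it reports no verdict.
The state is a dict: "t": time; "q": joint angles; "qvel": joint speeds; "joint_efforts": joint torques, N m; "tcp_pos": TCP position; "tool_rot": TCP orientation; "force": force on the tool from outside, world axes, zero at the start; "torque": the same for the moment, N m; "gripper_width": finger opening in m.
Only numpy, scipy, OpenCV 4.12 (cv2) and the standard library are available. Lean on these libraries where they do the work, as an engineer would, in place of code of your own. Each camera call takes 0.05 s, during which the arm holds its last target.

TASK

Fit the green feed roller into the blue roller mount: put its brass end into the sprung brass cup and push the cup back with the dark end still raised clear, then tip the dark end down into the open slot at the other side until the roller lies level and home in both, and let go of it. Never force the roller against the mount (no more than 25 N), and leave the other things on the bench where they are.

Things in the scene. Friction and masses are not known exactly. Their poses are not given: they have to be found in the camera images.
- roller: roller to fit: green cylinder 30 mm across, 90 mm long, a round-nosed stub 12 mm across, 16 mm long (last 6 mm a hemisphere) on each end; 122 mm tip to tip, 0.2 kg. Origin at its centre; x along its axis to the brass tip. Starts level on a wooden cradle, stubs on posts, axis 42 mm above the bench, green part free all round; brass end points within 60 degrees of the mount's x
- brass_tip (a point): very tip of the roller's brass stub (beside the brass band), 61 mm from the roller's centre; this end goes into the sprung cup
- steel_tip (a point): very tip of the roller's dark steel stub, 61 mm from the roller's centre; this end goes into the slot
- mount: dark rail 270 x 60 x 12 mm, fixed; origin on the bench under the bay's middle; x along the roller's axis from slot to cup, z up. Fitted roller: axis at y = 0, 50 mm above the bench. The carriage on it (50 mm wide, top 18 mm high) with cup and slot is clamped fast up to 7 mm either way along x; this offset is NOT in any reported pose: feel for the cup. Fingers have free room beside the bay
- cup_place (a point): where, carriage in mid position, the tip meets the resting cup's face: mount x = 57 mm, 50 mm high. The brass cup is a pocket opening to -x: 8 mm deep, 20 mm wide, floor 44 and ceiling 64 mm high, lips 4 mm thick. It slides to +x 12 mm at most to a hard stop; spring: moves from 4 N, then 0.4 N per mm. Fitted, it stands 8 mm back. Behind it from x = 80 mm: housing 72 mm high
- slot_place (a point): where, carriage in mid position, the fitted steel tip bears on the end wall's inner face: mount x = -57 mm, 50 mm high. Wall 8 mm thick, 32 mm wide, top 56 mm high. The slot before it (x -57 to -49) is open on top, 16 mm wide, floor 44 mm high, sides flare out up to 65 mm high. Bay at rest 114 mm, 8 mm shorter than the roller. Tilted 23 degrees, brass end low, the steel end clears
- worn_roller: grey worn roller of the same shape, lying on another cradle like the green one's; origin at its centre; leave alone
- tape_roll: red roll of tape, 100 mm across, 25 mm high, flat on the bench; origin under its centre; leave alone
- glue: white glue bottle, 60 mm in diameter, 160 mm high; origin under its centre; leave alone
- mallet: hammer lying on the bench; leave alone
- driver: screwdriver lying on the bench; leave alone
- measure: yellow tape-measure case 70 x 40 x 65 mm; origin under its centre; leave alone
- slats: flat banded bundle of wooden slats, 270 x 50 x 11 mm; origin under its centre; leave alone
Mind the look-alikes: they are no part of the job. Several things have the shape of the roller; the one meant has the colours described above.

How it is judged:
By the outcome, as a careful person would: the job done as asked, in the order asked, and still so for the second after the job is handed in, with the robot touching nothing.
It also fails if it takes over 48 s, if anything falls off the work surface, if the arm or the gripper's body presses on something with over 40 N, if the wrist force passes 120 N, or if a joint passes its speed limit or range.

## Working session

There is one attempt and no reset: what is moved stays moved. The work goes in short steps, Python scripts to look and compute and a tool call to move; the robot and the scene stay as the last step left them, time stands still between calls to the robot, and variables do not carry over. Pictures are saved under pics/ and viewed, and the job is handed in when it is done.

Besides the shell and the picture viewer there is one more tool, called after "Request:" as name(argument=value, ...), one argument or row to a line, values as JSON. jog_arm: Moves the arm, as the interface text tells. Its arguments: {"type":"object","properties":{"series":{"type":"array"},"squeeze":{"type":"number"}},"required":["series"]}

```bash
mkdir -p pics; ls; cat > h.py <<'E'
import numpy as np, cv2
from workcell import bot
from scipy.spatial.transform import Rotation as R
def snap(name,fn):
    f=bot.grab_frame(name); cv2.imwrite('pics/'+fn+'.png',f['pixels']); np.savez('pics/'+fn+'.npz',**{k:v for k,v in f.items()}); return f
def pts(f):
    K=f['camera_matrix'];h,w=f['range_z'].shape
    u,v=np.meshgrid(np.arange(w),np.arange(h));z=f['range_z']
    P=np.stack([(u-K[0,2])/K[0,0]*z,(v-K[1,2])/K[1,1]*z,z],-1)
    Rm=cv2.Rodrigues(np.array(f['rvec'],float))[0]
    return (P-np.array(f['tvec']).ravel())@Rm
E
python3 - <<'E'
from h import *
print(bot.read_state())
snap('scene','s0');snap('top','t0')
E
```

```text
pics
{'t': 0.0, 'q': array([8.99324198e-01, 1.04684692e-01, 9.64548890e-02, 1.56386818e+00,
       1.63870023e-05, 1.35310938e+00]), 'qvel': array([-0.00011838,  0.00042518,  0.00060664, -0.00152697, -0.00027851,
       -0.00138107]), 'joint_efforts': array([ 7.55553756e-04, -5.56932700e+01,  5.03646863e+01,  1.69363635e-02,
       -1.58067264e-04, -1.09192953e-05]), 'tcp_pos': array([0.2628058 , 0.53903885, 0.24152294]), 'tool_rot': array([ 2.24950805e-01,  9.74369905e-01, -5.84037382e-04, -2.87303656e-04]), 'force': array([-0.01897224, -0.19420068, -0.00105742]), 'torque': array([-0.02276878, -0.02228312, -0.00924093]), 'gripper_width': 0.08532409924117458}
```

View pics/s0.png

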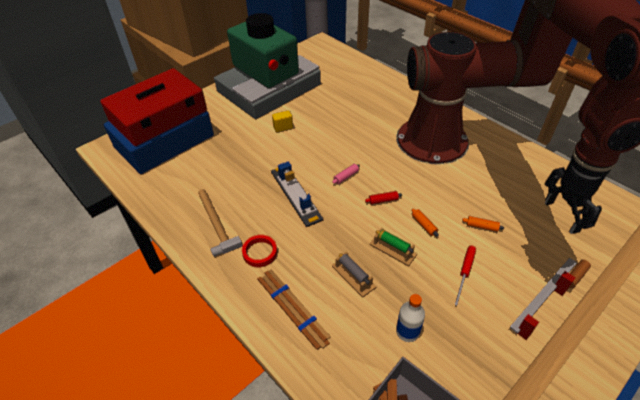

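View pics/t0.png

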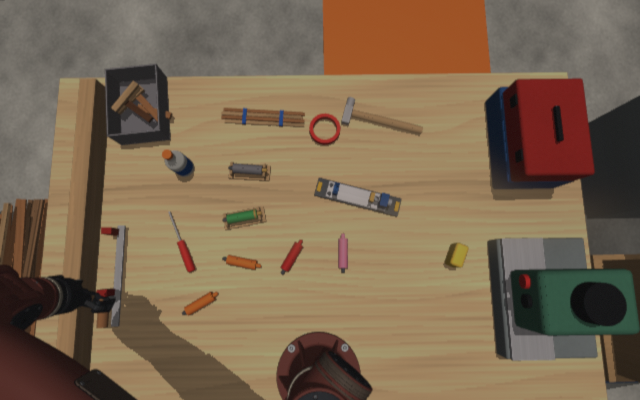

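The top view has the green roller on its cradle near (243,216) and the blue mount at (357,197), with its cup on the right near (385,200). I'll measure both using depth.

```bash
python3 - <<'E'
from h import *
for n in ('t0','s0'):
    f=dict(np.load(f'pics/{n}.npz'));P=pts(f);im=f['pixels']
    hsv=cv2.cvtColor(im,cv2.COLOR_BGR2HSV)
    g=cv2.inRange(hsv,(45,90,40),(80,255,255))>0
    b=cv2.inRange(hsv,(105,90,30),(125,255,255))>0
    br=cv2.inRange(hsv,(15,80,60),(35,255,255))>0
    for nm,m in(('green',g),('blue',b)):
        k,lab,st,c=cv2.connectedComponentsWithStats(m.astype(np.uint8))
        for i in range(1,k):
            if st[i,4]<25: continue
            Q=P[lab==i]; 
            print(n,nm,st[i],Q.mean(0).round(4),Q.min(0).round(3),Q.max(0).round(3))
    # sample patches
f=dict(np.load('pics/t0.npz'));im=f['pixels']
a=cv2.resize(im[165:230,305:410],None,fx=7,fy=7,interpolation=cv2.INTER_CUBIC);cv2.imwrite('pics/z1.png',a)
a=cv2.resize(im[190:240,210:280],None,fx=10,fy=10,interpolation=cv2.INTER_CUBIC);cv2.imwrite('pics/z2.png',a)
im=np.load('pics/s0.npz')['pixels']
a=cv2.resize(im[150:290,260:430],None,fx=4,fy=4,interpolation=cv2.INTER_CUBIC);cv2.imwrite('pics/z3.png',a)
E
```

```text
t0 green [227 210  27  14 231] [0.4641 0.2258 0.0643] [ 0.314 -0.002  0.038] [0.484 0.266 1.228]
t0 green [ 537  270  102   65 3990] [ 0.2205 -0.6482  0.2449] [ 0.141 -0.788  0.226] [ 0.314 -0.002  1.228]
t0 blue [ 486   88   23   92 1115] [ 0.7293 -0.5606  0.0808] [ 0.314 -0.58   0.011] [ 0.84  -0.002  1.228]
t0 blue [242 109   5  15  53] [0.7996 0.2281 0.0118] [0.778 0.221 0.004] [0.825 0.235 0.017]
t0 blue [279 111   4  15  53] [0.7801 0.1066 0.0349] [ 0.314 -0.002  0.004] [0.814 0.115 1.228]
t0 blue [177 159  16  16 104] [0.6175 0.3957 0.0487] [0.603 0.385 0.021] [0.641 0.42  0.076]
t0 blue [333 183   6  11  43] [ 0.5477 -0.0624  0.0556] [ 0.533 -0.07   0.041] [ 0.562 -0.054  0.068]
t0 blue [380 194   9  12  80] [ 0.5056 -0.203   0.0871] [ 0.314 -0.218  0.068] [ 0.525 -0.002  1.228]
s0 green [ 227   22   69   59 1433] [ 0.265  -0.6352  0.2194] [ 0.14  -0.784  0.099] [1.153 0.688 1.102]
s0 green [381 231  29  22 282] [0.48   0.2367 0.0577] [0.455 0.192 0.03 ] [1.153 0.688 1.102]
s0 blue [ 246    0   61   42 1407] [-0.4843 -1.4467 -0.2093] [-0.59  -1.826 -0.365] [1.153 0.688 1.102]
[... 390 characters left out ...]
3 0.688 1.102]
s0 blue [ 103  112  110   62 2604] [ 0.7383 -0.5738  0.0686] [ 0.553 -1.304 -0.291] [1.153 0.688 1.102]
s0 blue [279 162  12  18 115] [ 0.5242 -0.1904  0.0682] [ 0.493 -0.214  0.019] [1.153 0.688 1.102]
s0 blue [300 195  11  15 101] [ 0.5538 -0.0542  0.043 ] [ 0.537 -0.07   0.019] [ 0.57  -0.046  0.064]
s0 blue [271 285  17  13  71] [0.7965 0.1124 0.0109] [0.772 0.104 0.006] [0.821 0.12  0.016]
s0 blue [298 316  18  15  86] [0.805  0.2323 0.0113] [0.779 0.225 0.006] [0.829 0.24  0.015]
s0 blue [397 318  25  21 247] [0.6549 0.4315 0.0491] [0.629 0.402 0.021] [0.665 0.451 0.077]
s0 blue [617 370  23  30 357] [-0.1666  0.98   -0.7466] [-0.251  0.962 -0.759] [-0.088  1.002 -0.732]
```

View pics/z1.png

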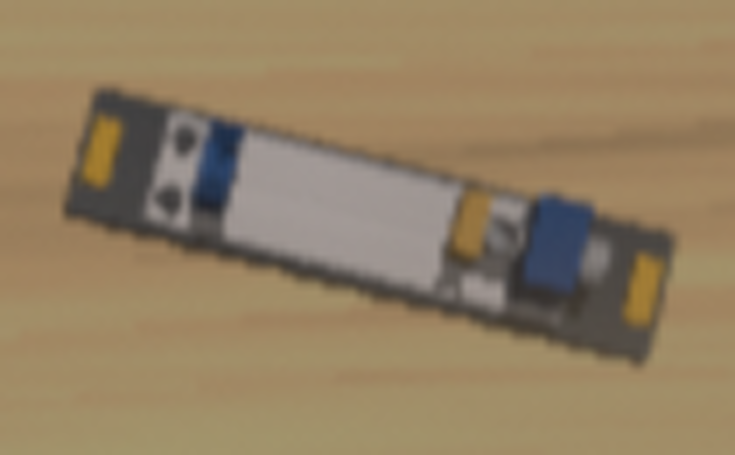

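View pics/z2.png

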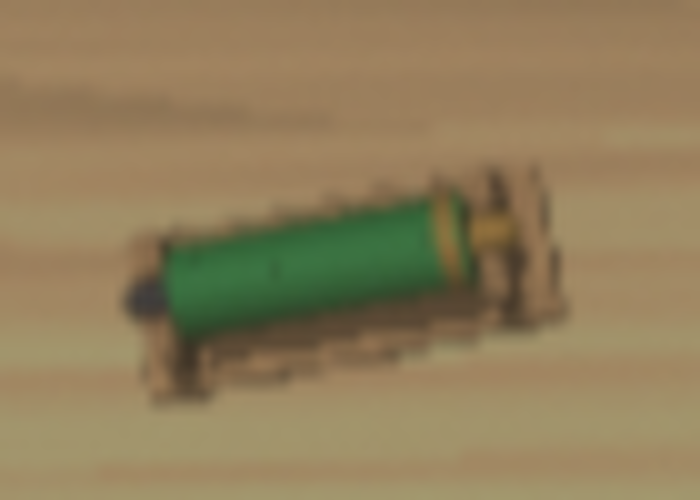

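View pics/z3.png

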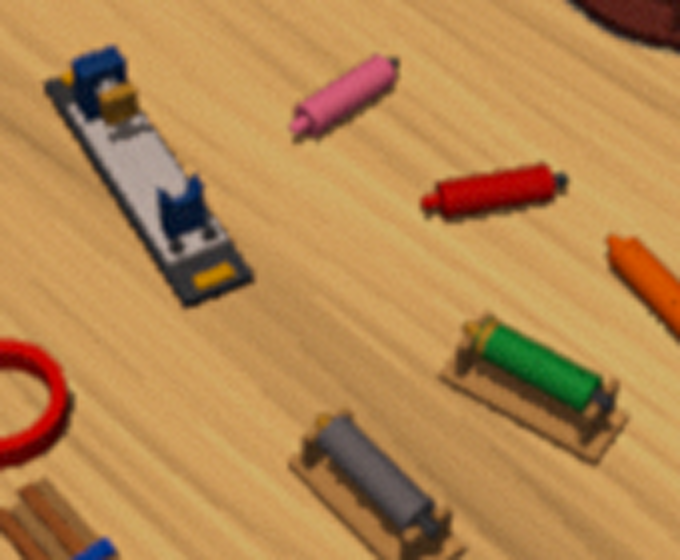

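The zooms settle three things. The roller's brass band is on its right, toward the mount. The mount's brass cup is at about (372,197) and its slot wall at about (336,189). Next I'll get the roller and rail poses.

```bash
cat >> h.py <<'E'
def ray(f,uv,z):
    K=f['camera_matrix'];Rm=cv2.Rodrigues(np.array(f['rvec'],float))[0];t=np.array(f['tvec']).ravel()
    uv=np.atleast_2d(np.array(uv,float)); n=cv2.undistortPoints(uv.reshape(-1,1,2),K,None).reshape(-1,2)
    d=np.c_[n,np.ones(len(n))]@Rm; C=-Rm.T@t
    return C+d*((z-C[2])/d[:,2])[:,None]
E
python3 - <<'E'
from h import *
f=dict(np.load('pics/t0.npz'));im=f['pixels']
print('cam',-cv2.Rodrigues(f['rvec'])[0].T@f['tvec'].ravel(),f['camera_matrix'][0,0])
P=pts(f)
uv=np.array([[100,88],[67,215],[675,235],[645,362]])/7+[304.57,164.57]
C=ray(f,uv,0.012);print('corners',C.round(4))
c=C.mean(0);d=(C[2:]-C[:2]).mean(0);print('mount c',c.round(4),np.degrees(np.arctan2(d[1],d[0])),np.linalg.norm(d))
# rail by depth / colour : non-wood
hsv=cv2.cvtColor(im,cv2.COLOR_BGR2HSV)
m=np.zeros(im.shape[:2],np.uint8)
m[165:230,305:410]=(((hsv[...,1]<90)|(abs(hsv[...,0].astype(int)-115)<12))[165:230,305:410])*255
k,lab,st,cc=cv2.connectedComponentsWithStats(cv2.morphologyEx(m,cv2.MORPH_CLOSE,np.ones((5,5))));i=1+st[1:,4].argmax()
r=cv2.minAreaRect(np.argwhere(lab==i)[:,::-1].astype(np.float32));print(r)
B=ray(f,cv2.boxPoints(r),0.012);print(B.round(4),B.mean(0))
# brass/blue in mount
# green pca
for n in('t0','s0'):
    f=dict(np.load(f'pics/{n}.npz'));im=f['pixels'];hsv=cv2.cvtColor(im,cv2.COLOR_BGR2HSV)
    g=cv2.inRange(hsv,(45,90,40),(80,255,255));k,lab,st,cc=cv2.connectedComponentsWithStats(g)
    for i in range(1,k):
        if 150<st[i,4]<400:
            r=cv2.minAreaRect(np.argwhere(lab==i)[:,::-1].astype(np.float32));B=ray(f,cv2.boxPoints(r),0.045)
            print(n,r,B.round(4),B.mean(0).round(4))
f=dict(np.load('pics/t0.npz'))
T=ray(f,np.array([[127,300],[520,230]])/10+[209.55,189.55],0.042);print('tips',T,T.mean(0),np.linalg.norm(T[0]-T[1]),np.degrees(np.arctan2(*(T[1]-T[0])[[1,0]])))
E
```

```text
cam [ 0.31449801 -0.0020504   1.22776729] 392.67685242664066
corners [[ 0.5924 -0.0124  0.012 ]
 [ 0.5342  0.0033  0.012 ]
 [ 0.5212 -0.2696  0.012 ]
 [ 0.4639 -0.2535  0.012 ]]
mount c [ 0.528 -0.133  0.012] -105.39876266333987 0.2666066173313723
((361.37628173828125, 197.20767211914062), (94.51680755615234, 25.845216751098633), 18.886085510253906)
[[ 0.538   0.0085  0.012 ]
 [ 0.6166 -0.0191  0.012 ]
 [ 0.5139 -0.2985  0.012 ]
 [ 0.4372 -0.2684  0.012 ]] [ 0.5264495  -0.14435438  0.012     ]
t0 ((239.69232177734375, 216.4615478515625), (8.629109382629395, 26.671791076660156), 78.69007110595703) [[0.4719 0.272  0.045 ]
 [0.4868 0.1929 0.045 ]
 [0.4608 0.1875 0.045 ]
 [0.446  0.2663 0.045 ]] [0.4664 0.2297 0.045 ]
s0 ((394.6592102050781, 241.54139709472656), (29.44940757751465, 9.577042579650879), 28.610462188720703) [[0.4953 0.1951 0.045 ]
 [0.4634 0.1837 0.045 ]
 [0.4486 0.267  0.045 ]
 [0.4799 0.2769 0.045 ]] [0.4718 0.2307 0.045 ]
tips [[0.45804563 0.2830372  0.042     ]
 [0.47773662 0.16402692 0.042     ]] [0.46789112 0.22353206 0.042     ] 0.12062828549588071 -80.60516872584681
```

```bash
cat >> h.py <<'E'
def tool(h,th=0):  # tool x heading h (deg), raised th deg
    h,th=np.radians([h,th]); c,s=np.cos(h),np.sin(h)
    x=np.array([c*np.cos(th),s*np.cos(th),np.sin(th)]); z=np.array([c*np.sin(th),s*np.sin(th),-np.cos(th)])
    return np.c_[x,np.cross(z,x),z]
def plan(wps,grip,nd=4,start=None):
    """wps: list of (pos,Rot,nrows); prints rows"""
    s=bot.read_state(); p,Q=(s['tcp_pos'],R.from_quat(s['tool_rot']).as_matrix()) if start is None else start
    out=[]
    for tp,TQ,n in wps:
        p0=p.copy()
        for i in range(n):
            k=n-i
            d=Q.T@((np.array(tp)-p)/k); w=R.from_matrix(Q.T@TQ).as_rotvec()/k
            row=[round(float(v),nd) for v in np.r_[d/0.3,w/(np.pi/2)]]
            p=p+Q@(np.array(row[:3])*0.3); Q=Q@R.from_rotvec(np.array(row[3:])*np.pi/2).as_matrix()
            out.append(row+[grip])
        
    print('['+','.join('['+','.join(f'{v:g}' for v in r)+']' for r in out)+']')
    print('n',len(out),'end',p.round(4)); return p,Q
E
python3 - <<'E'
from h import *
snap('wrist','w0')
plan([([0.45,0.20,0.24],tool(99.4),14)],0)
print(np.load('pics/w0.npz')['tool_from_camera'])
E
```

```text
[[-0.0754,-0.053,0.0004,-0,0,0.0433,0],[-0.0789,-0.0478,0.0004,-0,0,0.0433,0],[-0.0819,-0.0423,0.0005,-0.0001,0,0.0433,0],[-0.0846,-0.0366,0.0004,-0,0,0.0433,0],[-0.0869,-0.0308,0.0004,-0.0001,0,0.0433,0],[-0.0888,-0.0248,0.0004,-0,0,0.0434,0],[-0.0903,-0.0187,0.0005,-0,0,0.0433,0],[-0.0914,-0.0126,0.0004,-0.0001,0,0.0434,0],[-0.092,-0.0063,0.0005,-0,0,0.0433,0],[-0.0922,-0,0.0004,-0.0001,0,0.0434,0],[-0.092,0.0063,0.0005,-0,0.0001,0.0433,0],[-0.0914,0.0125,0.0004,-0.0001,0,0.0434,0],[-0.0903,0.0187,0.0004,-0,0.0001,0.0433,0],[-0.0889,0.0247,0.0005,-0.0001,0,0.0434,0]]
n 14 end [0.45 0.2  0.24]
[[ 2.80068657e-04 -9.61328413e-01 -2.75404438e-01  7.00633757e-02]
 [ 9.99999926e-01  3.42324937e-04 -1.77985702e-04  1.01270254e-03]
 [ 2.65380520e-04 -2.75404367e-01  9.61328437e-01 -1.31380256e-01]
 [ 0.00000000e+00  0.00000000e+00  0.00000000e+00  1.00000000e+00]]
```

View pics/w0.png

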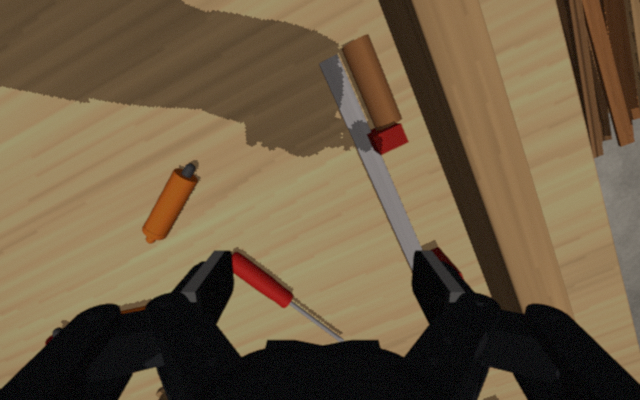

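```bash
python3 - <<'E'
from h import *
plan([([0.475,0.174,0.23],tool(99.4),14)],0,nd=3)
E
```

```text
[[-0.084,-0.056,0.003,-0,0,0.043,0],[-0.087,-0.05,0.003,-0,0,0.043,0],[-0.09,-0.044,0.003,-0,0,0.043,0],[-0.093,-0.038,0.003,-0,0,0.043,0],[-0.095,-0.032,0.003,-0,0,0.043,0],[-0.097,-0.025,0.003,-0,0,0.044,0],[-0.099,-0.018,0.003,-0,0,0.043,0],[-0.1,-0.012,0.003,-0,0,0.044,0],[-0.101,-0.005,0.003,-0,0,0.043,0],[-0.101,0.002,0.003,-0,0,0.044,0],[-0.1,0.009,0.002,-0,0,0.043,0],[-0.099,0.016,0.003,-0,0,0.044,0],[-0.098,0.022,0.002,-0,0,0.043,0],[-0.096,0.029,0.003,-0,0,0.044,0]]
n 14 end [0.4749 0.174  0.2299]
```

Request:
jog_arm(
  series=[
    [[-0.084,-0.056,0.003,0,0,0.043,0],[-0.087,-0.05,0.003,0,0,0.043,0],[-0.09,-0.044,0.003,0,0,0.043,0],[-0.093,-0.038,0.003,0,0,0.043,0],[-0.095,-0.032,0.003,0,0,0.043,0],[-0.097,-0.025,0.003,0,0,0.044,0],[-0.099,-0.018,0.003,0,0,0.043,0],[-0.1,-0.012,0.003,0,0,0.044,0],[-0.101,-0.005,0.003,0,0,0.043,0],[-0.101,0.002,0.003,0,0,0.044,0],[-0.1,0.009,0.002,0,0,0.043,0],[-0.099,0.016,0.003,0,0,0.044,0],[-0.098,0.022,0.002,0,0,0.043,0],[-0.096,0.029,0.003,0,0,0.044,0],[0,0,0,0,0,0,0],[0,0,0,0,0,0,0]],
  ],
)

```text
t: 1.48
tcp_pos: [0.4754, 0.1731, 0.2299]
tool_rot: [0.648, 0.762, -0.0, -0.0]
force: [-0.7, 0.5, 0.6]
gripper_width: 0.0855
```

```bash
cat >> h.py <<'E'
def wsnap(fn):
    s=bot.read_state(); f=bot.grab_frame('wrist'); cv2.imwrite('pics/'+fn+'.png',f['pixels'])
    T=np.eye(4);T[:3,:3]=R.from_quat(s['tool_rot']).as_matrix();T[:3,3]=s['tcp_pos']
    T=T@f['tool_from_camera']; f['rvec']=cv2.Rodrigues(T[:3,:3].T)[0]; f['tvec']=-T[:3,:3].T@T[:3,3]
    np.savez('pics/'+fn+'.npz',**f); print(s['t'],s['tcp_pos'].round(4),s['tool_rot'].round(4),s['force'].round(2)); return f
E
python3 - <<'E'
from h import *
f=wsnap('w1')
E
```

```text
1.4833 [0.4754 0.1731 0.2299] [ 6.479e-01  7.617e-01 -2.000e-04 -4.000e-04] [-0.69  0.46  0.58]
```

View pics/w1.png

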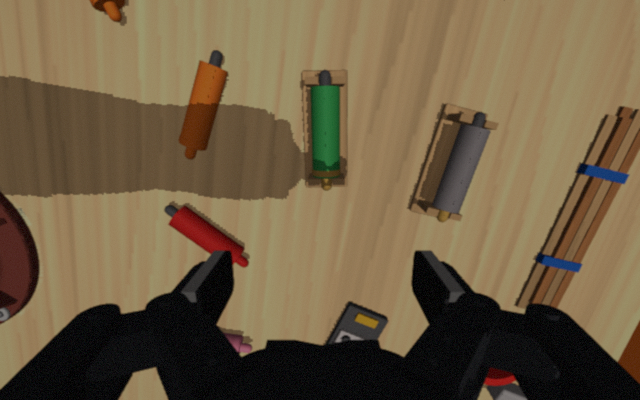

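The wrist view has the green roller upright: dark tip at about (325,70), brass tip at about (327,190). The grey roller is to its right. Now I'll measure the green one.

```bash
python3 - <<'E'
from h import *
f=dict(np.load('pics/w1.npz'));im=f['pixels'];hsv=cv2.cvtColor(im,cv2.COLOR_BGR2HSV)
g=cv2.inRange(hsv,(45,90,40),(80,255,255));k,lab,st,cc=cv2.connectedComponentsWithStats(g)
i=1+st[1:,4].argmax();m=lab==i
r=cv2.minAreaRect(np.argwhere(m)[:,::-1].astype(np.float32));print(r)
T=ray(f,[[325.5,69.5],[327,189.5]],0.042);print('tips',T.round(4),T.mean(0).round(4),np.linalg.norm(T[0]-T[1]))
B=ray(f,cv2.boxPoints(r),0.044);print(B.round(4),B.mean(0).round(4))
P=pts(f);Q=P[m];Q=Q[Q[:,2]>0.02];print('depth: top z',np.percentile(Q[:,2],[5,50,95]).round(4))
top=Q[Q[:,2]>np.percentile(Q[:,2],60)]
c=top.mean(0);u,s,v=np.linalg.svd(top[:,:2]-c[:2]);print('ridge c',c.round(4),v[0],np.degrees(np.arctan2(v[0,1],v[0,0])))
cv2.imwrite('pics/z4.png',cv2.resize(im[50:210,270:510],None,fx=3,fy=3,interpolation=cv2.INTER_CUBIC))
n=np.argwhere(m);print(n.min(0),n.max(0))
# green side widths by row
for row in(95,120,145,165):
    c=np.where(m[row])[0]; W=ray(f,[[c.min()-.5,row],[c.max()+.5,row]],0.045);print(row,c.min(),c.max(),W.round(4).tolist())
E
```

```text
((324.9215393066406, 127.50827026367188), (85.17701721191406, 27.340065002441406), 89.18154907226562)
tips [[0.4604 0.2858 0.042 ]
 [0.4818 0.1669 0.042 ]] [0.4711 0.2263 0.042 ] 0.12082916032678379
[[0.4483 0.2691 0.044 ]
 [0.4748 0.2738 0.044 ]
 [0.4909 0.1906 0.044 ]
 [0.4623 0.1855 0.044 ]] [0.4691 0.2297 0.044 ]
depth: top z [0.0482 0.0547 0.057 ]
ridge c [0.4693 0.2315 0.0599] [ 0.18876696 -0.98202191] -79.11916605964463
[ 85 311] [170 339]
95 311 338 [[0.4496, 0.26, 0.045], [0.477, 0.2644, 0.045]]
120 312 338 [[0.4542, 0.2365, 0.045], [0.4812, 0.2409, 0.045]]
145 312 338 [[0.4579, 0.2118, 0.045], [0.4855, 0.2163, 0.045]]
165 313 338 [[0.4621, 0.1913, 0.045], [0.4892, 0.1957, 0.045]]
```

View pics/z4.png

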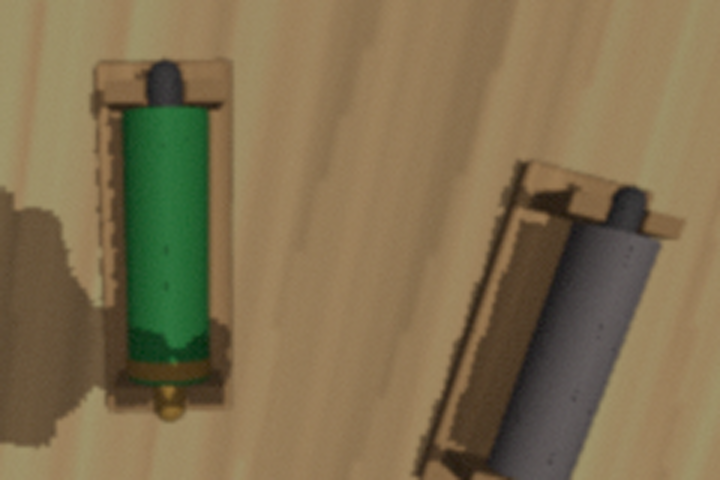

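```bash
python3 - <<'E'
from h import *
T=tool(100.1)
plan([([0.470,0.2263,0.10],T,6),([0.470,0.2263,0.034],T,6)],0.3,nd=3)
E
```

```text
[[0.029,0.002,0.072,-0,-0,-0.001,0.3],[0.029,0.002,0.072,-0,-0,-0.001,0.3],[0.029,0.002,0.072,-0,-0,-0.002,0.3],[0.029,0.002,0.073,-0,-0,-0.001,0.3],[0.029,0.003,0.072,-0,-0,-0.002,0.3],[0.029,0.002,0.073,-0,-0,-0.001,0.3],[0,0,0.037,-0,-0,-0,0.3],[0,0,0.037,-0,-0,-0,0.3],[0,0,0.036,-0,-0,-0,0.3],[0,0,0.037,-0,-0,-0,0.3],[0,0,0.036,-0,-0,-0,0.3],[0,0,0.037,-0,-0,-0,0.3]]
n 12 end [0.4699 0.2262 0.0339]
```

Request:
jog_arm(
  series=[
    [[0.029,0.002,0.072,0,0,-0.001,0.3],[0.029,0.002,0.072,0,0,-0.001,0.3],[0.029,0.002,0.072,0,0,-0.002,0.3],[0.029,0.002,0.073,0,0,-0.001,0.3],[0.029,0.003,0.072,0,0,-0.002,0.3],[0.029,0.002,0.073,0,0,-0.001,0.3],[0,0,0.037,0,0,0,0.3],[0,0,0.037,0,0,0,0.3],[0,0,0.036,0,0,0,0.3],[0,0,0.037,0,0,0,0.3],[0,0,0.036,0,0,0,0.3],[0,0,0.037,0,0,0,0.3],[0,0,0,0,0,0,0.3]],
  ],
  squeeze=80,
)

```text
t: 2.62
tcp_pos: [0.4689, 0.2258, 0.0317]
tool_rot: [0.642, 0.766, -0.001, -0.001]
force: [-0.5, 0.1, -0.2]
gripper_width: 0.06
```

```bash
python3 - <<'E'
from h import *
wsnap('w2'); snap('scene','s2')
E
```

```text
2.6167 [0.4689 0.2258 0.0317] [ 0.6423  0.7664 -0.0011 -0.0009] [-0.51  0.14 -0.17]
```

View pics/w2.png

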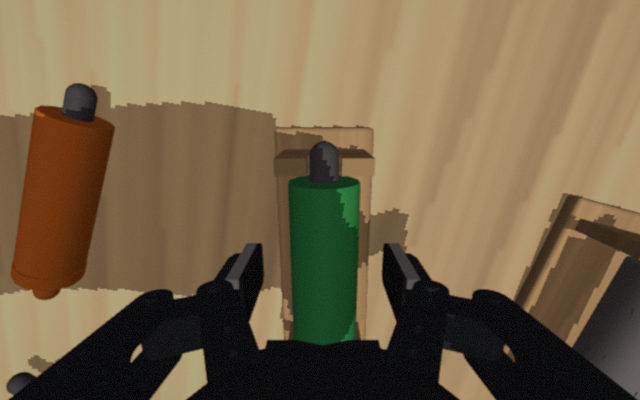

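The roller (column about 325) sits centred between the fingers, so I'll close.

Request:
jog_arm(
  series=[
    [[0,0,0,0,0,0,0.6],[0,0,0,0,0,0,1],[0,0,0,0,0,0,1],[0,0,0,0,0,0,1],[0,0,0,0,0,0,1],[0,0,0,0,0,0,1],[0,0,0,0,0,0,1]],
  ],
  squeeze=80,
)

```text
t: 3.3
tcp_pos: [0.4708, 0.2265, 0.0351]
tool_rot: [0.642, 0.767, 0.001, 0.001]
force: [-1.5, -0.8, 6.5]
gripper_width: 0.0277
```

```bash
python3 - <<'E'
from h import *
wsnap('w3')
s=bot.read_state();Q=R.from_quat(s['tool_rot']).as_matrix();print(Q.round(3))
E
```

```text
3.3 [0.4708 0.2265 0.0351] [6.422e-01 7.666e-01 6.000e-04 5.000e-04] [-1.51 -0.78  6.5 ]
[[-0.175  0.985  0.001]
 [ 0.985  0.175  0.   ]
 [-0.     0.002 -1.   ]]
```

View pics/w3.png

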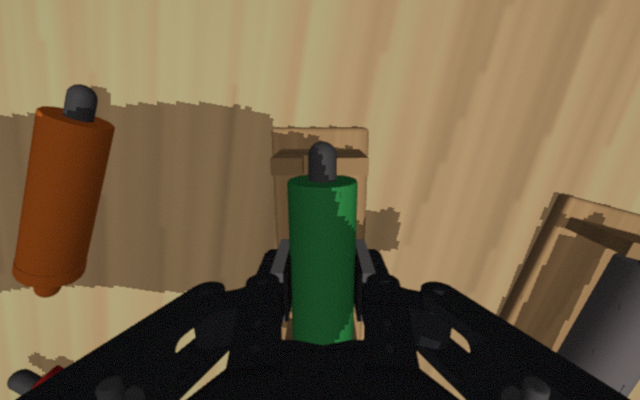

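```bash
python3 - <<'E'
from h import *
plan([([0.470,0.2263,0.16],tool(100),5),([0.414,-0.206,0.25],tool(74.6),13)],1,nd=3)
E
```

```text
[[-0,-0,-0.083,0,0,0,1],[-0,-0.001,-0.083,0,0,0,1],[-0,-0,-0.083,0,0,0,1],[-0,-0.001,-0.084,0,0,0.001,1],[-0,-0,-0.083,0.001,0,0,1],[-0.107,-0.033,-0.023,-0,0,0.022,1],[-0.108,-0.03,-0.023,-0,0,0.022,1],[-0.109,-0.026,-0.023,-0,0,0.022,1],[-0.109,-0.022,-0.023,-0,0,0.022,1],[-0.11,-0.018,-0.023,-0,0,0.022,1],[-0.111,-0.015,-0.023,-0,0,0.022,1],[-0.111,-0.011,-0.023,-0,0,0.021,1],[-0.112,-0.007,-0.023,-0,0,0.022,1],[-0.112,-0.003,-0.023,-0,0,0.021,1],[-0.112,0,-0.023,-0,0,0.022,1],[-0.111,0.004,-0.023,-0,0,0.021,1],[-0.111,0.008,-0.024,-0,0,0.022,1],[-0.111,0.012,-0.023,-0,0,0.021,1]]
n 18 end [ 0.4139 -0.2058  0.2499]
```

Request:
jog_arm(
  series=[
    [[0,0,-0.083,0,0,0,1],[0,0,-0.083,0,0,0,1],[0,0,-0.083,0,0,0,1],[0,-0.001,-0.084,0,0,0.001,1],[0,0,-0.083,0.001,0,0,1],[-0.107,-0.033,-0.023,0,0,0.022,1],[-0.108,-0.03,-0.023,0,0,0.022,1],[-0.109,-0.026,-0.023,0,0,0.022,1],[-0.109,-0.022,-0.023,0,0,0.022,1],[-0.11,-0.018,-0.023,0,0,0.022,1],[-0.111,-0.015,-0.023,0,0,0.022,1],[-0.111,-0.011,-0.023,0,0,0.021,1],[-0.112,-0.007,-0.023,0,0,0.022,1],[-0.112,-0.003,-0.023,0,0,0.021,1],[-0.112,0,-0.023,0,0,0.022,1],[-0.111,0.004,-0.023,0,0,0.021,1],[-0.111,0.008,-0.024,0,0,0.022,1],[-0.111,0.012,-0.023,0,0,0.021,1],[0,0,0,0,0,0,1],[0,0,0,0,0,0,1]],
  ],
)

```text
t: 5.02
tcp_pos: [0.4134, -0.2073, 0.249]
tool_rot: [0.796, 0.605, -0.001, -0.001]
force: [-0.2, -1.1, -2.7]
gripper_width: 0.0278
```

```bash
python3 - <<'E'
from h import *
wsnap('w4'); snap('scene','s4')
E
```

```text
5.0167 [ 0.4134 -0.2073  0.249 ] [ 7.963e-01  6.049e-01 -7.000e-04 -5.000e-04] [-0.22 -1.11 -2.74]
```

View pics/w4.png

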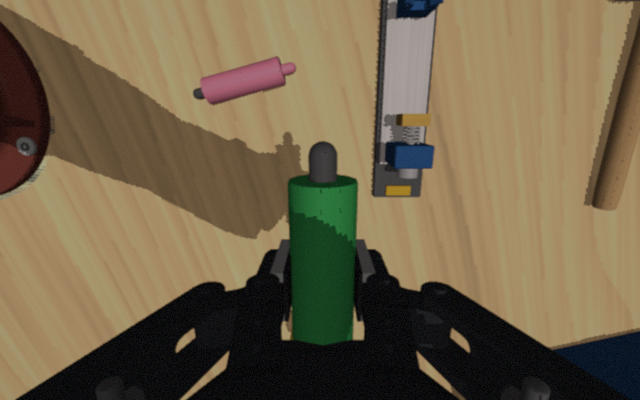

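View pics/s4.png

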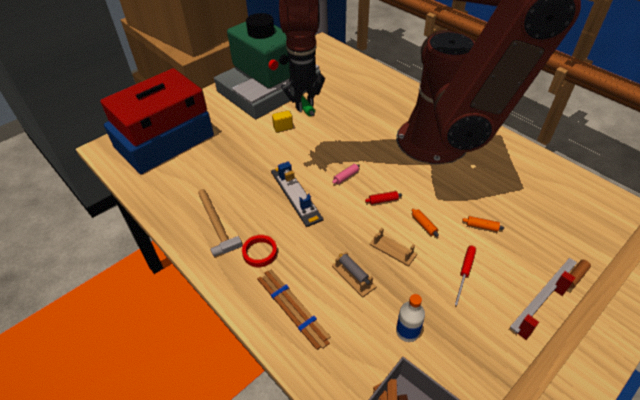

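The roller is held square, with its dark tip at (323,145). The mount is cut off at the top right, so I'll shift 90 mm along tool x to see all of it.

Request:
jog_arm(
  series=[
    [[0.1,0,0,0,0,0,1],[0.1,0,0,0,0,0,1],[0.1,0,0,0,0,0,1],[0,0,0,0,0,0,1],[0,0,0,0,0,0,1]],
  ],
)

```text
t: 5.53
tcp_pos: [0.4379, -0.1166, 0.2489]
tool_rot: [0.794, 0.608, -0.001, -0.0]
force: [0.8, 0.9, -2.9]
gripper_width: 0.0281
```

```bash
python3 - <<'E'
from h import *
f=wsnap('w5'); im=f['pixels']
cv2.imwrite('pics/z5.png',cv2.resize(im[30:330,350:500],None,fx=2,fy=2,interpolation=cv2.INTER_CUBIC))
E
```

```text
5.5333 [ 0.4379 -0.1166  0.2489] [ 7.939e-01  6.081e-01 -7.000e-04 -5.000e-04] [ 0.82  0.86 -2.86]
```

View pics/w5.png

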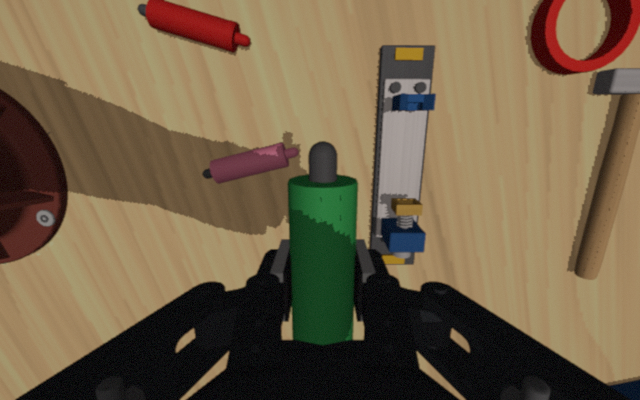

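View pics/z5.png

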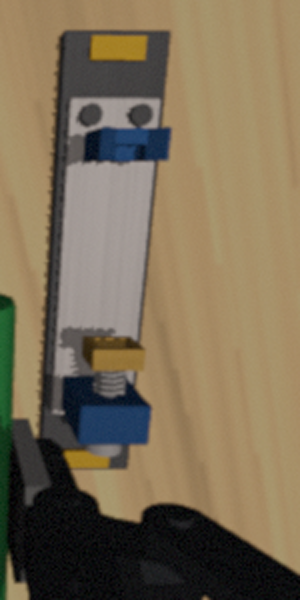

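```bash
cat > m.py <<'E'
from h import *
f=dict(np.load('pics/w5.npz'));im=f['pixels'];P=pts(f)
C=ray(f,np.array([[64,31],[170,31],[41,466],[127,468]])/2+[349.75,29.75],0.012);print(C.round(4))
c=C.mean(0);a=C[:2].mean(0)-C[2:].mean(0);hd=np.degrees(np.arctan2(a[1],a[0]))
print('c',c.round(4),'head -x',hd,np.linalg.norm(a),np.linalg.norm(C[0]-C[1]),np.linalg.norm(C[2]-C[3]))
for i,j in((0,2),(1,3)):
    d=C[i]-C[j];print('edge head',np.degrees(np.arctan2(d[1],d[0])))
def tomount(P,c,hd):
    t=np.radians(hd+180);M=np.array([[np.cos(t),np.sin(t),0],[-np.sin(t),np.cos(t),0],[0,0,1]])
    return (P-np.r_[c[:2],0])@M.T
E
python3 - <<'E'
from m import *
# rail heights via depth
M=tomount(P,c,hd); reg=(abs(M[...,0])<.14)&(abs(M[...,1])<.04)
hsv=cv2.cvtColor(im,cv2.COLOR_BGR2HSV)
blue=cv2.inRange(hsv,(100,90,30),(125,255,255))>0
br=cv2.inRange(hsv,(12,110,60),(35,255,255))>0
for nm,m in(('wall',blue&reg&(M[...,0]<0)),('house',blue&reg&(M[...,0]>0.03)),('cup',br&reg&(M[...,0]>0.03)&(M[...,0]<.078))):
    Q=M[m];t=Q[Q[:,2]>np.percentile(Q[:,2],80)-.004]
    print(nm,len(Q),'z',np.percentile(Q[:,2],[5,50,95]).round(4),'top: x',np.percentile(t[:,0],[3,50,97]).round(4),'y',np.percentile(t[:,1],[3,50,97]).round(4))
Q=M[reg&~blue&~br];print(np.percentile(Q[:,2],[10,30,50,70,90]).round(4))
# top camera initial
f2=dict(np.load('pics/t0.npz'));M2=tomount(pts(f2),c,hd);i2=f2['pixels'];h2=cv2.cvtColor(i2,cv2.COLOR_BGR2HSV)
bl2=cv2.inRange(h2,(100,90,30),(125,255,255))>0;reg2=(abs(M2[...,0])<.14)&(abs(M2[...,1])<.04)
for s in(-1,1):
    Q=M2[bl2&reg2&(s*M2[...,0]>.03)];print('top',s,len(Q),Q.mean(0).round(4),Q.min(0).round(4),Q.max(0).round(4))
E
```

```text
[[ 0.5387  0.0063  0.012 ]
 [ 0.5953 -0.009   0.012 ]
 [ 0.4685 -0.25    0.012 ]
 [ 0.5243 -0.2666  0.012 ]]
c [ 0.5317 -0.1298  0.012 ] head -x 74.63615976148816 0.2664922715991652 0.05858518449141114 0.05813010316745426
edge head 74.68640500976197
edge head 74.58618403420853
wall 611 z [0.0362 0.056  0.064 ] top: x [-0.0788 -0.0721 -0.0651] y [-0.0166  0.0104  0.0158]
house 1044 z [0.034  0.0712 0.0727] top: x [0.0649 0.0752 0.0867] y [-0.0192 -0.0013  0.0169]
cup 452 z [0.0001 0.0671 0.0689] top: x [0.0338 0.0389 0.0449] y [-0.0134  0.0001  0.0134]
[-2.000e-04  1.150e-02  1.720e-02  1.840e-02  3.224e-01]
top -1 43 [-0.0692 -0.0024  0.0556] [-0.0755 -0.0177  0.0408] [-0.0629  0.0134  0.0678]
top 1 79 [ 0.0793 -0.0027  0.0727] [ 0.0687 -0.0197  0.0682] [0.0897 0.014  0.0776]
```

```bash
cat >> h.py <<'E'
def tpts(f):
    K=f['camera_matrix'];h,w=f['range_z'].shape
    u,v=np.meshgrid(np.arange(w),np.arange(h));z=f['range_z'];T=f['tool_from_camera']
    return np.stack([(u-K[0,2])/K[0,0]*z,(v-K[1,2])/K[1,1]*z,z],-1)@T[:3,:3].T+T[:3,3]
E
python3 - <<'E'
from h import *
for n in('w3','w5'):
    f=dict(np.load(f'pics/{n}.npz'));P=tpts(f);im=f['pixels']
    hsv=cv2.cvtColor(im,cv2.COLOR_BGR2HSV)
    g=(cv2.inRange(hsv,(45,80,20),(85,255,255))>0)
    for r0,r1 in((182,210),(210,240),(240,280),(280,320)):
        m=np.zeros_like(g);m[r0:r1]=g[r0:r1];Q=P[m];Q=Q[abs(Q[:,2])<.05]
        A=np.c_[2*Q[:,1],2*Q[:,2],np.ones(len(Q))];s=np.linalg.lstsq(A,(Q[:,1:]**2).sum(1),rcond=None)[0]
        print(n,r0,len(Q),'x',Q[:,0].mean().round(4),'top z',np.percentile(Q[:,2],3).round(4),'circ y,z,r',s[0].round(4),s[1].round(4),np.sqrt(s[2]+s[0]**2+s[1]**2).round(4))
    st=P[135:178,300:345].reshape(-1,3);st=st[st[:,2]<0.01];print('steel x max',np.percentile(st[:,0],[50,98,100]).round(4),'y',np.median(st[:,1]).round(4),'zmin',st[:,2].min().round(4))
    gx=P[g&(P[...,2]<.02)];print('green end x',np.percentile(gx[:,0],[99,100]).round(4))
E
```

```text
w3 182 1900 x 0.0407 top z -0.0218 circ y,z,r 0.0003 -0.0094 0.0121
w3 210 1993 x 0.0289 top z -0.0219 circ y,z,r 0.0004 -0.0071 0.0143
w3 240 2607 x 0.0136 top z -0.0218 circ y,z,r 0.0004 -0.0075 0.014
w3 280 2492 x -0.0052 top z -0.0219 circ y,z,r -0.0005 -0.0199 0.009
steel x max [0.0526 0.06   0.0708] y 0.0003 zmin -0.1314
green end x [0.0449 0.0708]
w5 182 1889 x 0.0408 top z -0.0217 circ y,z,r 0.0 -0.0092 0.0122
w5 210 1987 x 0.029 top z -0.0219 circ y,z,r 0.0001 -0.0071 0.0143
w5 240 2588 x 0.0137 top z -0.0218 circ y,z,r 0.0001 -0.0073 0.0141
w5 280 2476 x -0.0051 top z -0.0218 circ y,z,r -0.0006 -0.0114 0.0112
steel x max [0.0532 0.0604 0.0709] y -0.0 zmin -0.1314
green end x [0.045  0.0709]
```

```bash
cat >> h.py <<'E'
HD=74.64; O=np.array([0.5357,-0.1153,0]); XD=np.array([np.cos(np.radians(HD+180)),np.sin(np.radians(HD+180)),0]);YD=np.array([-XD[1],XD[0],0])
HB=np.array([-.055,0,-.0069])
def pose(X,Z,th,Y=0):
    Q=tool(HD,th); return O+X*XD+Y*YD+np.array([0,0,Z])-Q@HB, Q
def where():
    s=bot.read_state();Q=R.from_quat(s['tool_rot']).as_matrix();p=s['tcp_pos']
    for nm,o in(('brassH',-.055),('steelH',.055)):
        h=p+Q@np.array([o,0,-.0069])-O; print(nm,'X,Y,Z mm',(np.array([h@XD,h@YD,h[2]])*1000).round(1))
    F=s['force'];print('t',s['t'],'tilt',np.degrees(np.arcsin(Q[2,0])).round(2),'roll',np.degrees(np.arcsin(Q[2,1])).round(2),'head',np.degrees(np.arctan2(Q[1,0],Q[0,0])).round(2),'F mount',np.array([F@XD,F@YD,F[2]]).round(2),'w',s['gripper_width'])
E
python3 - <<'E'
from h import *
a,Q=pose(.030,.105,22);b,_=pose(.033,.054,22)
print(a,b)
plan([(a,Q,9),(b,Q,5)],1,nd=3)
E
```

```text
[ 0.54194591 -0.09256236  0.11920579] [ 0.54115126 -0.0954552   0.06820579]
[[0.019,0.035,0.048,-0,0.027,0,1],[0.017,0.035,0.049,-0,0.027,0,1],[0.015,0.035,0.049,-0,0.027,0,1],[0.013,0.035,0.05,-0,0.027,0,1],[0.011,0.035,0.051,-0,0.027,0,1],[0.009,0.035,0.051,-0,0.027,0,1],[0.006,0.035,0.051,-0.001,0.028,0,1],[0.004,0.034,0.051,-0,0.027,0.001,1],[0.002,0.035,0.052,-0.001,0.028,0,1],[-0.015,-0,0.031,0,-0,0,1],[-0.014,-0,0.031,0,-0,0,1],[-0.015,-0,0.031,0,-0,0,1],[-0.014,-0,0.03,0,-0,0,1],[-0.015,-0,0.031,0,-0,0,1]]
n 14 end [ 0.5413 -0.0955  0.0681]
```

Request:
jog_arm(
  series=[
    [[0.019,0.035,0.048,0,0.027,0,1],[0.017,0.035,0.049,0,0.027,0,1],[0.015,0.035,0.049,0,0.027,0,1],[0.013,0.035,0.05,0,0.027,0,1],[0.011,0.035,0.051,0,0.027,0,1],[0.009,0.035,0.051,0,0.027,0,1],[0.006,0.035,0.051,-0.001,0.028,0,1],[0.004,0.034,0.051,0,0.027,0.001,1],[0.002,0.035,0.052,-0.001,0.028,0,1],[0,0,0,0,0,0,1],[0,0,0,0,0,0,1],[0,0,0,0,0,0,1]],
  ],
)

```text
t: 6.58
tcp_pos: [0.5418, -0.0948, 0.1199]
tool_rot: [0.782, 0.594, 0.152, -0.115]
force: [-0.0, 0.4, -1.5]
gripper_width: 0.0275
```

```bash
python3 - <<'E'
from h import *
where(); wsnap('w6'); f=snap('scene','s6')
cv2.imwrite('pics/z6.png',cv2.resize(f['pixels'][110:240,240:370],None,fx=4,fy=4,interpolation=cv2.INTER_CUBIC))
E
```

```text
brassH X,Y,Z mm [ 32.2   0.3 105.8]
steelH X,Y,Z mm [-69.8   0.5 146.9]
t 6.5833 tilt 21.94 roll 0.07 head 74.49 F mount [-0.39 -0.14 -1.46] w 0.027522596898593862
6.5833 [ 0.5418 -0.0948  0.1199] [ 0.7816  0.5941  0.1518 -0.1146] [-0.03  0.41 -1.46]
```

View pics/w6.png

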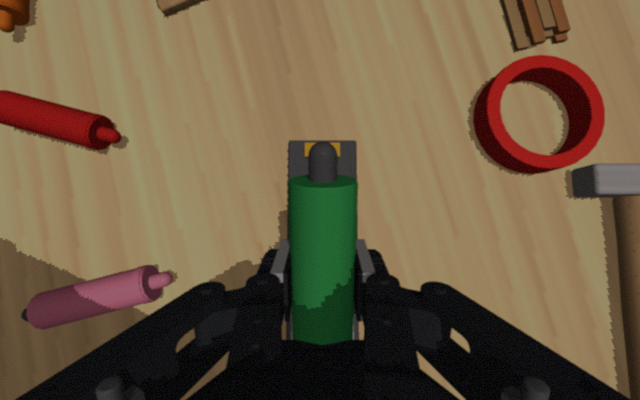

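View pics/z6.png

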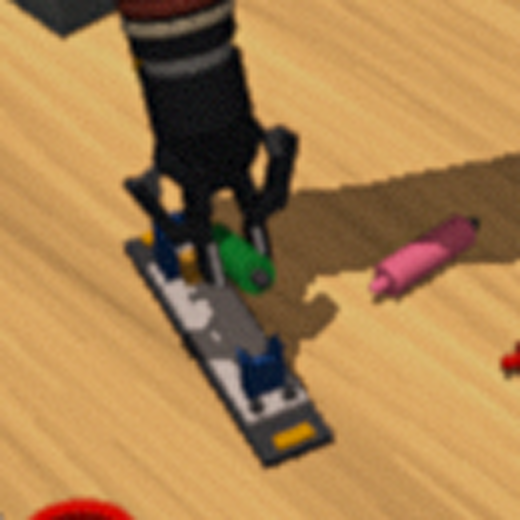

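The far rail end spans columns 289–356 and the roller is centred on it at about 322.5, so the lateral line-up is good. Now down to insertion height.

```bash
python3 - <<'E'
from h import *
b,Q=pose(.033,.0535,22)
plan([(b,Q,6)],1,nd=3)
E
```

```text
[[-0.012,-0.001,0.027,0,0,-0,1],[-0.011,-0,0.027,0,0,-0,1],[-0.012,-0.001,0.027,0.001,0,-0,1],[-0.011,-0,0.027,0,0,-0,1],[-0.012,-0.001,0.027,0.001,0,-0,1],[-0.011,-0,0.027,0,0.001,-0.001,1]]
n 6 end [ 0.5412 -0.0955  0.0678]
```

Request:
jog_arm(
  series=[
    [[-0.012,0,0.027,0,0,0,1],[-0.011,0,0.027,0,0,0,1],[-0.012,-0.001,0.027,0,0,0,1],[-0.011,0,0.027,0,0,0,1],[-0.012,-0.001,0.027,0,0,0,1],[-0.011,0,0.027,0,0,0,1],[0,0,0,0,0,0,1],[0,0,0,0,0,0,1],[0,0,0,0,0,0,1]],
  ],
)

```text
t: 7.43
tcp_pos: [0.5414, -0.0952, 0.0668]
tool_rot: [0.781, 0.594, 0.152, -0.115]
force: [0.2, 0.1, -2.4]
gripper_width: 0.028
```

```bash
python3 - <<'E'
from h import *
where(); wsnap('w7'); f=snap('scene','s7')
cv2.imwrite('pics/z7.png',cv2.resize(f['pixels'][110:240,240:370],None,fx=4,fy=4,interpolation=cv2.INTER_CUBIC))
E
```

```text
brassH X,Y,Z mm [32.7  0.1 52.5]
steelH X,Y,Z mm [-69.3   0.3  93.8]
t 7.4333 tilt 22.02 roll 0.08 head 74.51 F mount [-0.17  0.14 -2.45] w 0.027950311491165322
7.4333 [ 0.5414 -0.0952  0.0668] [ 0.7814  0.5941  0.1524 -0.115 ] [ 0.18  0.13 -2.45]
```

View pics/w7.png

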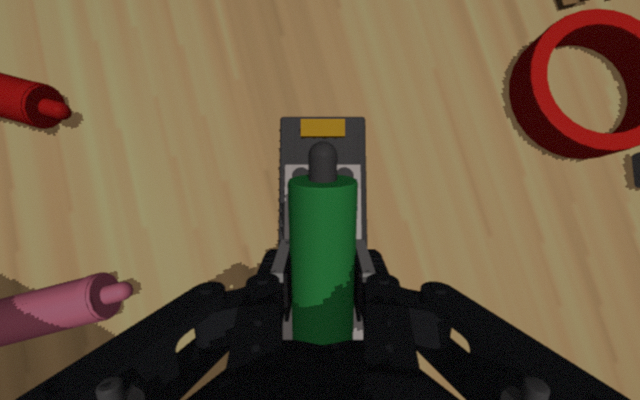

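View pics/z7.png

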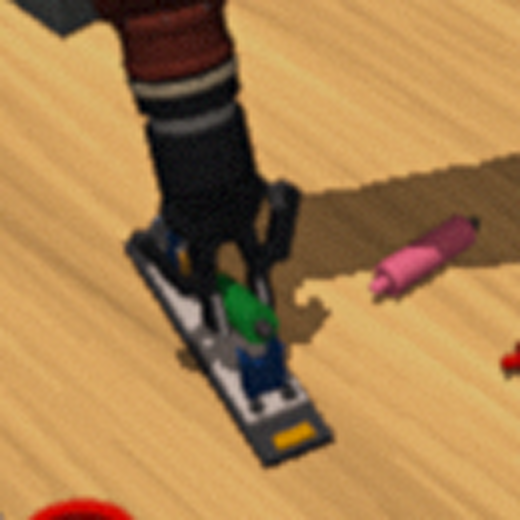

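Request:
jog_arm(
  series=[
    [[-0.0093,0,-0.0037,0,0,0,1],[-0.0093,0,-0.0037,0,0,0,1],[-0.0093,0,-0.0037,0,0,0,1],[-0.0093,0,-0.0037,0,0,0,1],[0,0,0,0,0,0,1],[0,0,0,0,0,0,1]],
  ],
)

```text
t: 8.03
tcp_pos: [0.538, -0.107, 0.0665]
tool_rot: [0.782, 0.594, 0.152, -0.115]
force: [0.5, -0.6, -3.6]
gripper_width: 0.0277
```

```bash
python3 - <<'E'
from h import *
where()
E
```

```text
brassH X,Y,Z mm [44.9 -0.1 52.2]
steelH X,Y,Z mm [-57.1   0.2  93.5]
t 8.0333 tilt 22.02 roll 0.06 head 74.48 F mount [ 0.42  0.67 -3.64] w 0.027745682929973328
```

Tip is now past the lip with no contact force. I'll feel for the cup in 1 mm steps.

Request:
jog_arm(
  series=[
    [[-0.0031,0,-0.0013,0,0,0,1],[-0.0031,0,-0.0013,0,0,0,1],[-0.0031,0,-0.0013,0,0,0,1],[0,0,0,0,0,0,1]],
  ],
)

```text
t: 8.37
tcp_pos: [0.5372, -0.1097, 0.0665]
tool_rot: [0.781, 0.594, 0.152, -0.115]
force: [0.7, -0.7, -2.0]
gripper_width: 0.0279
```

```bash
python3 -c "
from h import *
where()"
```

```text
brassH X,Y,Z mm [47.8 -0.1 52.3]
steelH X,Y,Z mm [-54.2   0.1  93.5]
t 8.3667 tilt 22.01 roll 0.07 head 74.5 F mount [ 0.49  0.85 -2.02] w 0.027925183631552164
```

Request:
jog_arm(
  series=[
    [[-0.0031,0,-0.0013,0,0,0,1],[0,0,0,0,0,0,1]],
  ],
)

```text
t: 8.53
tcp_pos: [0.537, -0.1107, 0.0665]
tool_rot: [0.781, 0.594, 0.152, -0.115]
force: [0.1, -0.4, -2.1]
gripper_width: 0.0276
```

```bash
python3 -c "
from h import *
where()"
```

```text
brassH X,Y,Z mm [48.8 -0.1 52.3]
steelH X,Y,Z mm [-53.2   0.1  93.5]
t 8.5333 tilt 22.01 roll 0.06 head 74.5 F mount [ 0.37  0.17 -2.12] w 0.027648007924594143
```

Request:
jog_arm(
  series=[
    [[-0.0031,0,-0.0013,0,0,0,1],[0,0,0,0,0,0,1]],
  ],
)

```text
t: 8.7
tcp_pos: [0.5367, -0.1116, 0.0665]
tool_rot: [0.781, 0.594, 0.152, -0.115]
force: [-0.8, -0.1, -2.8]
gripper_width: 0.0276
```

```bash
python3 -c "
from h import *
where()"
```

```text
brassH X,Y,Z mm [49.8 -0.2 52.3]
steelH X,Y,Z mm [-52.2   0.1  93.5]
t 8.7 tilt 22.01 roll 0.06 head 74.5 F mount [ 0.33 -0.69 -2.78] w 0.027632185834546706
```

Request:
jog_arm(
  series=[
    [[-0.0031,0,-0.0013,0,0,0,1],[0,0,0,0,0,0,1]],
  ],
)

```text
t: 8.87
tcp_pos: [0.5364, -0.1127, 0.0665]
tool_rot: [0.781, 0.594, 0.152, -0.115]
force: [-0.4, -0.1, -3.2]
gripper_width: 0.0279
```

```bash
python3 -c "
from h import *
where()"
```

```text
brassH X,Y,Z mm [50.8 -0.1 52.3]
steelH X,Y,Z mm [-51.1   0.1  93.5]
t 8.8667 tilt 22.01 roll 0.06 head 74.5 F mount [ 0.21 -0.38 -3.18] w 0.02793854121461743
```

Request:
jog_arm(
  series=[
    [[-0.0031,0,-0.0013,0,0,0,1],[0,0,0,0,0,0,1]],
  ],
)

```text
t: 9.03
tcp_pos: [0.5363, -0.1131, 0.0667]
tool_rot: [0.781, 0.594, 0.153, -0.115]
force: [0.8, 2.5, -2.0]
gripper_width: 0.0278
```

```bash
python3 -c "
from h import *
where()"
```

```text
brassH X,Y,Z mm [51.3 -0.2 52.4]
steelH X,Y,Z mm [-50.7   0.1  93.7]
t 9.0333 tilt 22.08 roll 0.07 head 74.51 F mount [-2.57  0.08 -2.03] w 0.027768923445685857
```

Request:
jog_arm(
  series=[
    [[-0.0031,0,-0.0013,0,0,0,1],[0,0,0,0,0,0,1]],
  ],
)

```text
t: 9.2
tcp_pos: [0.536, -0.1142, 0.0666]
tool_rot: [0.781, 0.594, 0.153, -0.115]
force: [1.0, 5.0, -1.1]
gripper_width: 0.0278
```

```bash
python3 -c "
from h import *
where()"
```

```text
brassH X,Y,Z mm [52.4 -0.2 52.4]
steelH X,Y,Z mm [-49.6   0.   93.7]
t 9.2 tilt 22.06 roll 0.07 head 74.51 F mount [-5.08 -0.33 -1.09] w 0.027772527583471488
```

Contact felt at X≈51.2 mm against a predicted 51, and the cup started moving at about 5 N. I'll push to about 9.5 mm back, still tilted.

Request:
jog_arm(
  series=[
    [[-0.0031,0,-0.0013,0,0,0,1],[-0.0031,0,-0.0013,0,0,0,1],[-0.0031,0,-0.0013,0,0,0,1],[-0.0031,0,-0.0013,0,0,0,1],[0,0,0,0,0,0,1]],
  ],
)

```text
t: 9.62
tcp_pos: [0.5349, -0.1181, 0.0667]
tool_rot: [0.781, 0.594, 0.153, -0.115]
force: [1.4, 5.7, -0.7]
gripper_width: 0.0279
```

```bash
python3 -c "
from h import *
where()"
```

```text
brassH X,Y,Z mm [56.5 -0.2 52.4]
steelH X,Y,Z mm [-45.4   0.1  93.8]
t 9.6167 tilt 22.06 roll 0.07 head 74.51 F mount [-5.86 -0.18 -0.72] w 0.027928287995109068
```

Request:
jog_arm(
  series=[
    [[-0.0031,0,-0.0013,0,0,0,1],[-0.0031,0,-0.0013,0,0,0,1],[-0.0031,0,-0.0013,0,0,0,1],[-0.0031,0,-0.0013,0,0,0,1],[-0.0012,0,-0.0005,0,0,0,1],[0,0,0,0,0,0,1],[0,0,0,0,0,0,1]],
  ],
)

```text
t: 10.2
tcp_pos: [0.5338, -0.122, 0.0668]
tool_rot: [0.781, 0.594, 0.153, -0.116]
force: [3.3, 7.7, -1.3]
gripper_width: 0.0276
```

```bash
python3 - <<'E'
from h import *
where()
f=wsnap('w8'); P=tpts(f);im=f['pixels'];hsv=cv2.cvtColor(im,cv2.COLOR_BGR2HSV);g=cv2.inRange(hsv,(45,80,20),(85,255,255))>0
for r0,r1 in((182,210),(210,240),(240,280)):
    m=np.zeros_like(g);m[r0:r1]=g[r0:r1];Q=P[m];print('x',Q[:,0].mean().round(4),'top z',np.percentile(Q[:,2],3).round(4))
st=P[135:178,300:345].reshape(-1,3);st=st[(st[:,2]<0.01)&(st[:,2]>-.03)];print('steel x',np.percentile(st[:,0],98))
E
```

```text
brassH X,Y,Z mm [60.5 -0.2 52.5]
steelH X,Y,Z mm [-41.4   0.   93.9]
t 10.2 tilt 22.1 roll 0.07 head 74.52 F mount [-8.31  1.1  -1.33] w 0.0275516195349365
10.2 [ 0.5338 -0.122   0.0668] [ 0.7812  0.5941  0.1529 -0.1155] [ 3.26  7.72 -1.33]
x 0.0409 top z -0.0217
x 0.0292 top z -0.0216
x 0.0138 top z -0.0215
steel x 0.059992132255224484
```

View pics/w8.png

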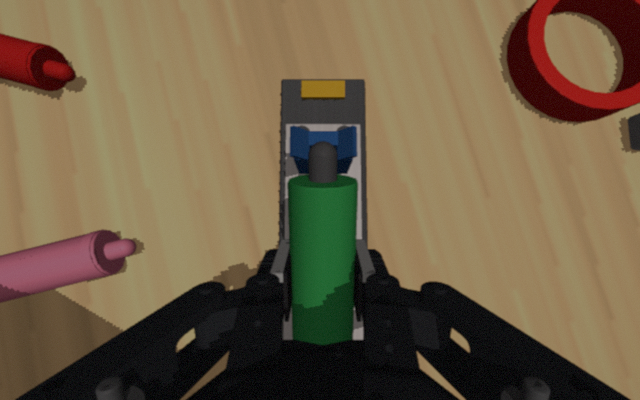

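The blue slot spans columns 290–356 (centre 323) and the stub is at 322.5. The cup is about 9.4 mm back at 8.3 N, with the dark end still raised. Now I'll pivot about the brass end.

```bash
python3 - <<'E'
from h import *
w=[]
for th in np.linspace(22.1,7,9)[1:]:
    a,Q=pose(.0607,.0520,th,0); w.append((a,Q,1))
plan(w,1)
E
```

```text
[[-0.0021,0.0003,0.0073,0.0013,-0.021,-0.0012,1],[-0.0009,0,0.0061,-0,-0.021,-0,1],[-0.0008,0,0.006,-0,-0.0209,-0,1],[-0.0009,0,0.006,-0,-0.021,-0,1],[-0.0009,0,0.006,-0,-0.021,-0,1],[-0.0008,0,0.0061,-0,-0.0209,-0,1],[-0.0009,0,0.006,-0,-0.021,-0,1],[-0.0008,0,0.006,-0,-0.021,-0,1]]
n 8 end [ 0.5343 -0.1204  0.0519]
```

Request:
jog_arm(
  series=[
    [[-0.0015,0,0.007,0,-0.021,0,1],[-0.0009,0,0.006,0,-0.021,0,1],[-0.0008,0,0.006,0,-0.021,0,1],[-0.0009,0,0.006,0,-0.021,0,1],[-0.0009,0,0.006,0,-0.021,0,1],[-0.0008,0,0.006,0,-0.021,0,1],[-0.0009,0,0.006,0,-0.021,0,1],[-0.0008,0,0.006,0,-0.021,0,1],[0,0,0,0,0,0,1],[0,0,0,0,0,0,1]],
  ],
)

```text
t: 11.08
tcp_pos: [0.5342, -0.1196, 0.0515]
tool_rot: [0.794, 0.605, 0.049, -0.037]
force: [3.5, 6.0, -5.1]
gripper_width: 0.0283
```

```bash
python3 - <<'E'
from h import *
where(); wsnap('w9')
w=[]
for th in np.linspace(7,0.5,6)[1:]:
    a,Q=pose(.0607,.0512,th,0); w.append((a,Q,1))
plan(w,1)
E
```

```text
brassH X,Y,Z mm [59.9 -0.4 51.7]
steelH X,Y,Z mm [-49.2  -0.2  65. ]
t 11.0833 tilt 6.99 roll 0.05 head 74.57 F mount [-6.73  1.78 -5.1 ] w 0.028287029787840975
11.0833 [ 0.5342 -0.1196  0.0515] [ 0.7942  0.6046  0.0488 -0.0366] [ 3.5   6.02 -5.1 ]
[[-0.0028,0.0009,0.0055,0.0007,-0.0145,-0.001,1],[-0.0005,-0,0.0041,0,-0.0144,-0,1],[-0.0006,-0,0.0042,0,-0.0145,-0,1],[-0.0006,-0,0.0041,0,-0.0144,-0,1],[-0.0005,-0,0.0042,0,-0.0145,-0,1]]
n 5 end [ 0.5342 -0.1207  0.0448]
```

View pics/w9.png

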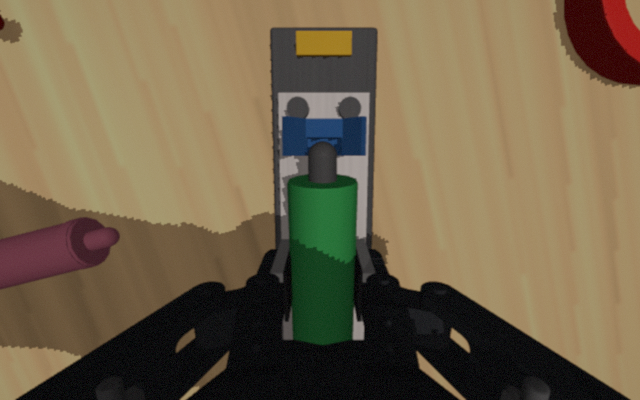

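Request:
jog_arm(
  series=[
    [[-0.003,0.0015,0.005,0,-0.0145,0,1],[-0.0005,0,0.004,0,-0.0145,0,1],[-0.0006,0,0.004,0,-0.0145,0,1],[0,0,0,0,0,0,1]],
  ],
)

```text
t: 11.47
tcp_pos: [0.5341, -0.1203, 0.0471]
tool_rot: [0.795, 0.605, 0.021, -0.016]
force: [2.3, 7.3, -6.3]
gripper_width: 0.0278
```

```bash
python3 - <<'E'
from h import *
where(); wsnap('w10')
w=[]
for th in (2,0.3):
    a,Q=pose(.0606,.0512,th,0); w.append((a,Q,1))
plan(w,1)
E
```

```text
brassH X,Y,Z mm [60.6 -0.3 51.1]
steelH X,Y,Z mm [-49.3  -0.1  56.9]
t 11.4667 tilt 3.04 roll 0.01 head 74.55 F mount [-7.64  0.3  -6.27] w 0.027809229912863345
11.4667 [ 0.5341 -0.1203  0.0471] [ 0.7955  0.6054  0.0212 -0.016 ] [ 2.31  7.29 -6.27]
[[-0.0005,0.0006,0.0032,0.0001,-0.0121,-0.001,1],[-0.0008,-0,0.0054,-0,-0.0189,-0,1]]
n 2 end [ 0.5342 -0.1207  0.0446]
```

View pics/w10.png

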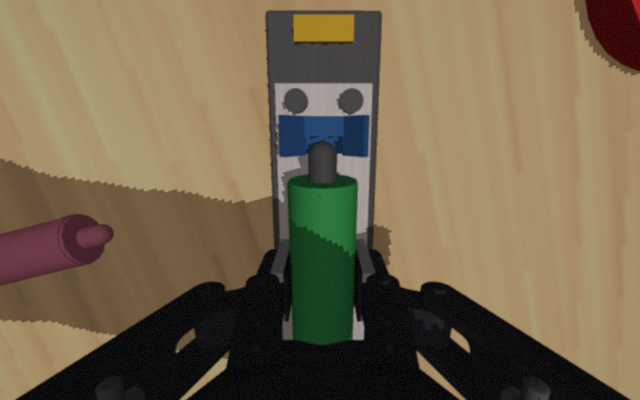

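Request:
jog_arm(
  series=[
    [[-0.0005,0.0015,0.003,0,-0.0121,0,1],[-0.0008,0,0.005,0,-0.0189,0,1],[0,0,0,0,0,0,1],[0,0,0,0,0,0,1]],
  ],
)

```text
t: 11.85
tcp_pos: [0.5342, -0.1207, 0.0445]
tool_rot: [0.796, 0.606, 0.002, -0.002]
force: [2.7, 8.3, -6.1]
gripper_width: 0.028
```

```bash
python3 - <<'E'
from h import *
where(); wsnap('w11');f=snap('scene','s11')
cv2.imwrite('pics/z11.png',cv2.resize(f['pixels'][110:240,240:370],None,fx=4,fy=4,interpolation=cv2.INTER_CUBIC))
E
```

```text
brassH X,Y,Z mm [60.6 -0.1 51.1]
steelH X,Y,Z mm [-49.4   0.1  51.7]
t 11.85 tilt 0.32 roll -0.03 head 74.54 F mount [-8.72  0.44 -6.08] w 0.028004504607195686
11.85 [ 0.5342 -0.1207  0.0445] [ 0.7958  0.6056  0.0021 -0.0019] [ 2.73  8.3  -6.08]
```

View pics/w11.png

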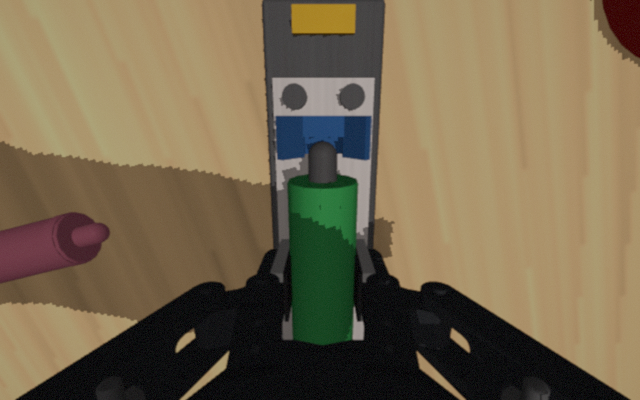

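View pics/z11.png

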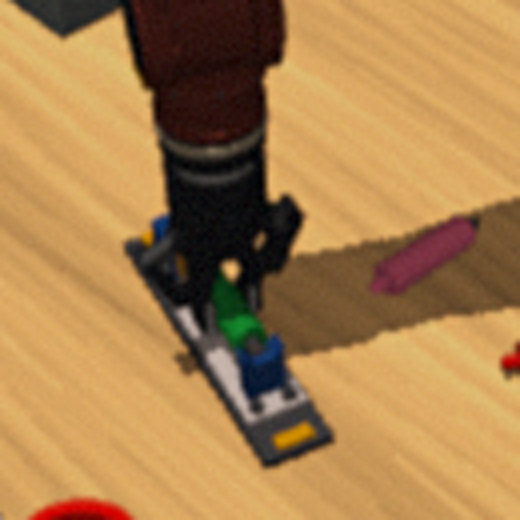

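Almost level, and the stub is inside the slot sides (277–370, centre 323.5). I'll lower the last millimetre, then ease the dark tip back to the wall.

Request:
jog_arm(
  series=[
    [[0,0,0.002,0,-0.003,0,1],[0,0,0.002,0,0,0,1],[0.002,0,0,0,0,0,1],[0.002,0,0,0,0,0,1],[0,0,0,0,0,0,1],[0,0,0,0,0,0,1]],
  ],
)

```text
t: 12.45
tcp_pos: [0.5345, -0.12, 0.0436]
tool_rot: [0.796, 0.605, 0.0, -0.0]
force: [1.0, 7.0, -4.8]
gripper_width: 0.0279
```

```bash
python3 -c "
from h import *
where()"
```

```text
brassH X,Y,Z mm [59.8 -0.1 50.5]
steelH X,Y,Z mm [-50.2   0.2  50.5]
t 12.45 tilt 0.05 roll -0.03 head 74.5 F mount [-6.99 -0.88 -4.77] w 0.027925620465992552
```

Request:
jog_arm(
  series=[
    [[0.0015,0,0.001,0,0,0,1],[0,0,0,0,0,0,1],[0,0,0,0,0,0,1]],
  ],
  squeeze=20,
)

```text
t: 12.7
tcp_pos: [0.5346, -0.1196, 0.0434]
tool_rot: [0.796, 0.605, 0.0, -0.0]
force: [1.0, 8.4, -3.2]
gripper_width: 0.0277
```

```bash
python3 -c "
from h import *
where()"
```

```text
brassH X,Y,Z mm [59.4 -0.  50.3]
steelH X,Y,Z mm [-50.6   0.2  50.4]
t 12.7 tilt 0.03 roll -0.03 head 74.5 F mount [-8.36 -1.28 -3.19] w 0.0277417090084059
```

Request:
jog_arm(
  series=[
    [[0,0,0,0,0,0,0.6],[0,0,0,0,0,0,0.5],[0,0,0,0,0,0,0.4],[0,0,0,0,0,0,0.3],[0,0,0,0,0,0,0.3],[0,0,0,0,0,0,0.3],[0,0,0,0,0,0,0.3]],
  ],
)

```text
t: 13.28
tcp_pos: [0.5352, -0.1208, 0.0441]
tool_rot: [0.796, 0.605, -0.0, 0.001]
force: [-0.2, -0.3, -0.9]
gripper_width: 0.0598
```

```bash
python3 -c "
from h import *
where();wsnap('w12')"
```

```text
brassH X,Y,Z mm [60.4  0.8 51.1]
steelH X,Y,Z mm [-49.6   1.1  50.9]
t 13.2833 tilt -0.09 roll 0.08 head 74.47 F mount [ 0.32 -0.07 -0.85] w 0.059760061984313294
13.2833 [ 0.5352 -0.1208  0.0441] [ 7.962e-01  6.051e-01 -2.000e-04  1.000e-03] [-0.15 -0.29 -0.85]
```

View pics/w12.png

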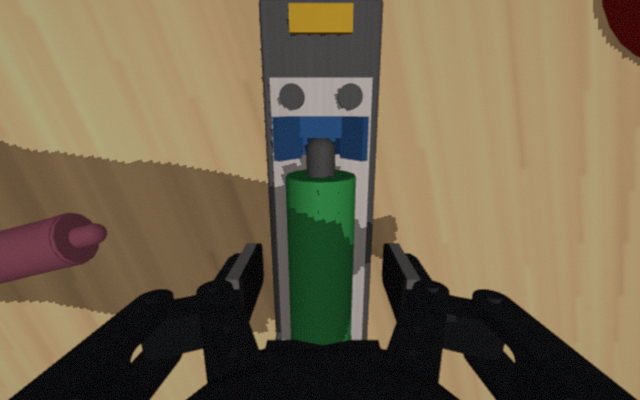

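The fingers are open and the dark stub sits against the slot's end wall (320,135). I'll back straight up and check.

Request:
jog_arm(
  series=[
    [[0,0,-0.03,0,0,0,0.3],[0,0,-0.06,0,0,0,0.3],[0,0,-0.09,0,0,0,0.3],[0,0,-0.1,0,0,0,0.3],[0,0,-0.1,0,0,0,0.3],[0,0,-0.1,0,0,0,0.3],[-0.08,-0.1,-0.05,0,0,0,0.3],[-0.08,-0.1,-0.05,0,0,0,0.3],[0,-0.1,-0.05,0,0,0,0.3],[0,0,0,0,0,0,0.3],[0,0,0,0,0,0,0.3],[0,0,0,0,0,0,0.3]],
  ],
)

```text
t: 14.33
tcp_pos: [0.4359, -0.1426, 0.2333]
tool_rot: [0.796, 0.605, 0.0, 0.001]
force: [0.4, 0.2, 1.1]
gripper_width: 0.06
```

```bash
python3 - <<'E'
from h import *
f=wsnap('w13'); s=snap('scene','s13');t=snap('top','t13')
cv2.imwrite('pics/z13.png',np.hstack([cv2.resize(s['pixels'][150:240,255:345],(400,400),interpolation=cv2.INTER_CUBIC),cv2.resize(t['pixels'][165:230,325:390],(400,400),interpolation=cv2.INTER_CUBIC)]))
P=pts(f)-O; M=np.stack([P@XD,P@YD,P[...,2]],-1)
hsv=cv2.cvtColor(f['pixels'],cv2.COLOR_BGR2HSV);g=(cv2.inRange(hsv,(45,80,20),(85,255,255))>0)&(abs(M[...,1])<.03)&(abs(M[...,0])<.08)
for a,b in((-.04,-.02),(-.02,0),(0,.02),(.02,.04)):
    Q=M[g&(M[...,0]>a)&(M[...,0]<b)]; print(a,len(Q),'topz',np.percentile(Q[:,2],97).round(4),'y',np.percentile(Q[:,1],[2,98]).round(4))
Q=M[g];print('green x',np.percentile(Q[:,0],[.5,99.5]).round(4))
br=(cv2.inRange(hsv,(12,110,60),(35,255,255))>0)&(abs(M[...,1])<.02)&(M[...,2]>.06)&(M[...,0]>.04)&(M[...,0]<.08)
print('cup top x',np.percentile(M[br][:,0],[3,97]).round(4) if br.any() else None)
E
```

```text
14.3333 [ 0.4359 -0.1426  0.2333] [0.7962 0.6051 0.     0.0014] [0.44 0.19 1.09]
-0.04 665 topz 0.0657 y [-0.0143  0.012 ]
-0.02 621 topz 0.0653 y [-0.0142  0.0122]
0 605 topz 0.0653 y [-0.0144  0.0121]
0.02 569 topz 0.0651 y [-0.0145  0.0121]
green x [-0.0409  0.0473]
cup top x [0.0409 0.0671]
```

View pics/w13.png

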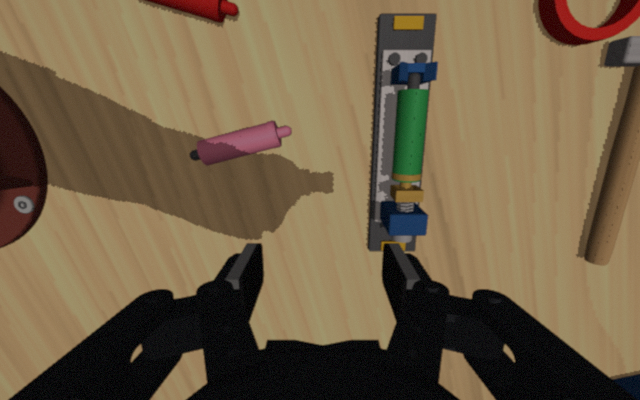

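View pics/z13.png

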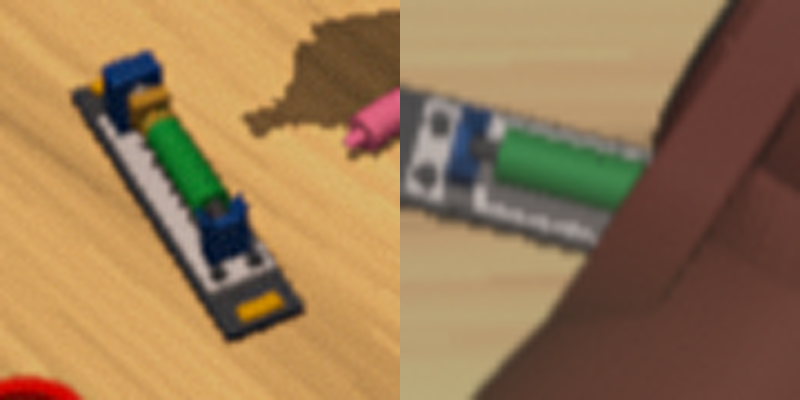

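View pics/t13.png

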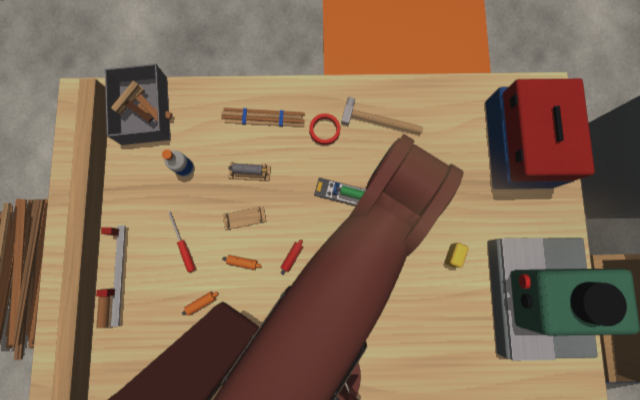

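```bash
python3 - <<'E'
from h import *
for n in('w13','s13'):
    f=dict(np.load(f'pics/{n}.npz'))
    P=pts(f)-O; M=np.stack([P@XD,P@YD,P[...,2]],-1)
    for a,b in((-.056,-.05),(-.050,-.046),(-.046,-.041),(-.04,-.03),(-.03,-.01),(-.01,.01),(.01,.03),(.03,.04),(.05,.055)):
        m=(M[...,0]>a)&(M[...,0]<b)&(abs(M[...,1]+(.001 if n=='w13' else 0))<.006)&(M[...,2]>.03)
        Q=M[m]; 
        if len(Q)>3: print(n,a,b,len(Q),'z pct',np.percentile(Q[:,2],[50,90,97]).round(4))
E
```

```text
w13 -0.056 -0.05 70 z pct [0.0549 0.0564 0.0567]
w13 -0.05 -0.046 66 z pct [0.0551 0.0566 0.0571]
w13 -0.046 -0.041 56 z pct [0.0556 0.0602 0.0631]
w13 -0.04 -0.03 145 z pct [0.0645 0.0656 0.066 ]
w13 -0.03 -0.01 283 z pct [0.0643 0.0653 0.0657]
w13 -0.01 0.01 264 z pct [0.0642 0.0652 0.0657]
w13 0.01 0.03 250 z pct [0.064  0.0651 0.0653]
w13 0.03 0.04 118 z pct [0.064  0.0649 0.0654]
w13 0.05 0.055 45 z pct [0.0547 0.0558 0.0561]
s13 -0.056 -0.05 6 z pct [0.0537 0.0581 0.0588]
s13 -0.05 -0.046 4 z pct [0.0561 0.0598 0.0606]
s13 -0.046 -0.041 13 z pct [0.0575 0.0653 0.0664]
s13 -0.04 -0.03 13 z pct [0.0643 0.0662 0.0679]
s13 -0.03 -0.01 20 z pct [0.0643 0.0665 0.0676]
s13 -0.01 0.01 18 z pct [0.0624 0.0656 0.0669]
s13 0.01 0.03 18 z pct [0.0628 0.0649 0.0659]
s13 0.03 0.04 8 z pct [0.0618 0.0655 0.0664]
```

The stub tops are at about 56 mm at both ends and the body top at about 65 mm along its length, so the roller is level and home. Handing in.

```bash
python3 -c "
from h import *
print(bot.sign_off())"
```

```text
the job is handed in; nothing more can be done
None
```

The green roller is fitted in the mount and released, and I handed the job in at about 14.5 s of the 48 s allowed. Sign-off gives no verdict, so the checks below are my own.

**What I did**
- I gripped the roller at its middle and tilted it 22°, brass end low.
- I put the brass end into the cup and felt it at mount x ≈ 57 mm measured along the carriage, about 0.2 mm from the camera estimate.
- I pushed the cup back about 9.4 mm at about 8 N, with the dark end still raised clear.
- I then tipped the dark end down into the slot, eased it toward the wall, and let go.

**Last checks**
- **Level:** the body top is 65.1–65.7 mm high along its length, and the tops of both stubs are about 56 mm. That puts the axis at about 50 mm.
- **Home:** the roller's centre is about 4 mm toward the cup, which matches the cup standing 8 mm back.
- **Force:** the highest wrist reading I took while the roller was in contact with the mount was about 10 N, below the 25 N limit. I read it between steps, not continuously.
- **Other things:** the gripper is clear of everything. In the top view the other things look unmoved, but the arm hid part of the bench, including the cup end of the mount.

**Disagreements**
- The top and wrist cameras differed by about 4–5 mm on where the mount is. I used the wrist camera, and the felt contact agreed with it.
- The depth readings suggest the dark end could be about 0.5 mm high, which is within their noise.

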